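# Tip the treats from the docked scoop into the bowl

## Robot

A 7-joint arm with a two-finger parallel gripper is mounted at the origin on the work surface. World frame = base frame: x ahead of the robot, y to its left, z up, the work surface at z = 0. Lengths are in m, angles in rad, forces in N, time in s.
With the tool pointing down it reaches from about 0.425 to 0.875 m from the base axis. Payload 4.7 kg.
Tool frame: the origin (TCP) lies at the very end of the fingers, on their centre line; the grasp point (between the pads) lies behind it (ctrl.tcp_to_grasp is the y of the grasp point in the tool frame, in m); y points along the fingers, x is the direction in which the jaws open and shut, and the axes are right-handed (so a half turn about y gives the same grasp; the last joint's range is limited). The gripper opens to 87 mm and grips with 3 to 60 N. Pads are 19 mm wide; open, the fingers measure 117 mm over their backs; the gripper's body (75 mm by 190 mm) begins 51 mm behind the grasp point.
Start: joints at [-1.164, 0.321, -0.07, 1.45, 0.023, 1.371, -0.057], TCP at [0.249, 0.601, 0.223] pointing down, gripper open.
Joint ranges: [-2.86, 2.86], [-0.3, 2.09], [-1.38, 1.24], [0.06, 2.45], [-1.56, 4.7], [0.09, 2.05], [-2.69, 2.69]. Speed limits (rad/s): [2.57, 2.57, 3.14, 3.14, 3.14, 3.14, 3.14].

## Interface

Orientations are given as a rotation vector (axis times angle).
In Python, from bench import ctrl, get_image, workorder gives the robot as it stands.
- The arm moves only by the tool drive_tool, never from a script. Its argument "increments" is text: rows parted by semicolons, each of 5 numbers parted by spaces: the shift along the tool's x, y, z in mm, then the turn about the tool's y in degrees, then the closure in counts, from 0 (fully open) to 255 (shut). In form: tx ty tz yaw fingers; .... A call has 1 to 20 rows; each row shifts and turns the commanded pose from where the row before left it, along the tool's axes as they then stand; what a row does not reach is not made up. A row lasts 1/8 s, in which the tool goes at most 62.5 mm and 10.7 degrees, less where a joint would pass 70% of its speed; a pose out of reach is approached as far as the arm can. A call is refused whole if a number of a shift passes 62.5 or a number of a turn 10.7, either way. A call with a gripper value outside its range is refused whole. The fingers move at their own pace and stop on an object; "squeeze" is the grip in N (left out, the last holds). Time passes only in rows, so rows that do not move let the fingers close. It gives the time, the measured TCP pose, the force and the opening at its end, in the units of the state.
- ctrl.get_state(): the state, without advancing time (a new reading comes with each control period).
- get_image(name): name is "scene" or "top" or "wrist"; returns a dict with "img" (384x512x3 uint8, red, green, blue), "mtx" (3x3 intrinsics, pixels), "camera_from_world" (4x4, takes a point from world to camera coordinates). Camera axes: x right, y up, looking along -z (the intrinsics and any distortion apply to the point x, -y, -z); pixel columns grow to the right and rows downward; lengths in m; the calibration is good to about 2 mm. A picture is of the moment at which its call begins. There is no depth.
- workorder.close_job(): hands the job in, once; it reports no verdict.
The state is a dict: "time": time; "joint_positions": joint angles; "qd": joint speeds; "joint_torque": joint torques, N m; "position": TCP position; "tool_rot": TCP orientation; "ft_force": force on the tool from outside, world axes, zero at the start; "torque": the same for the moment, N m; "grip_width": opening from 0.0 (shut) to 1.0 (fully open).
Only numpy, scipy, OpenCV 4.12 (cv2) and the standard library are available. Lean on these libraries where they do the work, as an engineer would, in place of code of your own. Each camera call takes 0.05 s, during which the arm holds its last target.

## Task

The bamboo scoop sits level in its white stand, already loaded with four round dog treats: lift it straight up out of the stand without spilling, carry it to the small ceramic bowl and tip it steeply nose-down so that all four treats drop into the bowl. Finish still holding the scoop in the gripper, steeply nose-down, with its nose raised just over the bowl, touching neither the bowl nor the stand. Leave the bowl and the other things on the counter where they are.

Things in the scene. Friction and masses are not known exactly. Their poses are not given: they have to be found in the camera images.
- scoop: Bamboo scoop, 70 to 120 g, open on top and at its nose. Origin: grip point on the handle's axis; x along the handle away from the pan (nose to -x), y across, z up. Handle: bar 18 mm wide (y), 16 mm high, from x = -36 to +67 mm. Grip it at the origin from above, closing along y; the stand leaves room there. Starts level, origin 85 mm above the counter.
- scoop_nose (a point): Middle of the pan floor's front edge, at (-121, 0, -6) mm in the scoop's frame. The treats roll out here once the handle is nose-down by well over 15 degrees (45 is ample).
- scoop_pan (a point): Point in the pan, at (-80, 0, -6) mm in the scoop's frame. Pan 64 mm wide, x = -36 to -121 mm; back wall top z = +7.5 mm, side walls 22 mm above the floor. Floor at z = -28 mm at the back, rising 15 degrees to z = -6 mm at the nose, so with the handle level the treats stay at the back wall.
- stand: White scoop stand, fixed; origin on the counter below the scoop's start, x, y along the scoop's. Base x = -135 to +80 mm, 94 mm wide, 12 thick. Handle end lies in a fork (x = +36 to +54 mm, prongs 91 mm high) before a stop 82 mm high; pan on a bar between cheeks 78 mm high (x = -65 to -115 mm, 70 mm apart). Scoop lifts straight up, free once raised 40 mm.
- bowl: Small white ceramic bowl, about 350 g, loose, round, rim radius 65 mm, 50 mm high, wider and lower than the cup. Origin: centre of its underside, on the counter.
- treat1: Round baked dog treat, brown ball 22 mm across, 10 g; origin at its centre. Starts in the scoop's pan.
- treat2: Round baked dog treat, brown ball 22 mm across, 10 g; origin at its centre. Starts in the scoop's pan.
- treat3: Round baked dog treat, brown ball 22 mm across, 10 g; origin at its centre. Starts in the scoop's pan.
- treat4: Round baked dog treat, brown ball 22 mm across, 10 g; origin at its centre. Starts in the scoop's pan.
- cup: Bystander: white ceramic cup, radius 38 mm, 85 mm high; origin under its centre. It, the pill dispenser and the bowl stand in a row, in any order.
- dispenser: Bystander: blue plastic pill dispenser with a push button, 60 x 70 x 62 mm; origin under its centre.
- nailfile: Bystander: steel nail file, 172 mm long along x, 9 mm thick, lying on the counter; origin at its underside near the middle.
- brush: Bystander: flat brush with a wooden handle lying on the counter along its x; origin at its underside near the middle.
- shampoo: Bystander: white bottle, radius 32 mm, 170 mm high; origin under its centre.
- jar: Bystander: closed glass jar, radius 35 mm, 80 mm high; origin under its centre.
Mind the look-alikes: they are no part of the job. What is shaped like the scoop but green or pink is not meant.

How it is judged:
On the way:
1. the scoop is lifted clear of the stand with all four treats still in its pan (height (world z) of scoop above 0.13 m and contact force between scoop and stand below 0.1 N and contact force between the fingers and scoop above 1 N and distance between each of treat1, treat2, treat3, treat4 and scoop_pan below 0.055 m), for 0.2 s.
At the end, for the whole second after the job is handed in: Scoop still gripped, handle at least 30 degrees nose-down, nose 55 to 200 mm above the bowl's foot and within 90 mm of its axis, touching neither bowl nor stand; all four treats at rest in the bowl, which is upright and within 40 mm of its start (contact force between the fingers and scoop above 1 N and angle between scoop's own x axis and vertical below 1.05 rad and z of scoop_nose in the frame of bowl between 0.055 and 0.2 m and horizontal distance between scoop_nose and bowl below 0.09 m and contact force between scoop and bowl below 0.1 N and contact force between scoop and stand below 0.1 N and linear speed of scoop below 0.05 m/s and distance of bowl from where it was at the start of the episode below 0.04 m and angle between bowl's own z axis and vertical below 0.15 rad and horizontal distance between each of treat1, treat2, treat3, treat4 and bowl below 0.06 m and z of each of treat1, treat2, treat3, treat4 in the frame of bowl below 0.055 m and linear speed of each of treat1, treat2, treat3, treat4 below 0.1 m/s and contact force between each of treat1, treat2, treat3, treat4 and scoop below 0.05 N); the arm keeps its last pose, push and grip.
It fails at once if a bystander is shifted by more than 40 mm (distance of any of cup, dispenser, nailfile, brush, shampoo, jar from where it was at the start of the episode above 0.04 m).
It also fails if it takes over 56 s, if anything falls off the work surface, if the arm or the gripper's body presses on something with over 40 N, if the wrist force passes 120 N, or if a joint passes its speed limit or range.

## Working session

There is one attempt and no reset: what is moved stays moved. The work goes in short steps, Python scripts to look and compute and a tool call to move; the robot and the scene stay as the last step left them, time stands still between calls to the robot, and variables do not carry over. Pictures are saved under pics/ and viewed, and the job is handed in when it is done.

Besides the shell and the picture viewer there is one more tool, called after "Call:" as name(argument=value, ...) on one line, values as JSON. drive_tool: Moves the arm, as the interface text tells. Its arguments: {"type":"object","properties":{"increments":{"type":"string"},"squeeze":{"type":"number"}},"required":["increments"]}

```bash
ls; mkdir -p pics; python3 - <<'E'
from bench import ctrl,get_image,workorder
import cv2,numpy as np
s=ctrl.get_state();print(s, ctrl.tcp_to_grasp)
for n in("scene","top","wrist"):
    d=get_image(n);cv2.imwrite(f"pics/{n}0.png",d["img"][:,:,::-1]);print(n,d["mtx"].round(1).tolist(),d["camera_from_world"].round(3).tolist(),[k for k in d])
E
```

```text
pics
{'time': 0.0, 'joint_positions': array([-1.16390188,  0.32183859, -0.07003218,  1.45168352,  0.02263352,
        1.37076399, -0.05687248]), 'qd': array([ 9.26413409e-04,  3.59361257e-04,  1.65861853e-03,  9.88788490e-04,
        6.15438822e-05,  6.30092995e-04, -2.22448539e-03]), 'joint_torque': array([-9.13314925e-04, -4.91292214e+01, -4.04394558e-01, -3.12534678e+01,
       -6.40554121e-02,  4.36018920e-02,  1.47857481e-04]), 'position': array([0.24867993, 0.59995765, 0.22144669]), 'tool_rot': array([-1.37100354, -0.91411089,  0.9165833 ]), 'ft_force': array([0.42099499, 0.54604878, 0.63174926]), 'torque': array([-0.06006787, -0.01050346, -0.01727403]), 'grip_width': 1.0020911382456135} -0.0187
scene [[425.1, 0.0, 252.9], [0.0, 425.1, 195.7], [0.0, 0.0, 1.0]] [[0.509, 0.861, 0.021, -0.257], [-0.574, 0.321, 0.753, 0.219], [0.642, -0.395, 0.658, -1.71], [0.0, 0.0, 0.0, 1.0]] ['img', 'mtx', 'camera_from_world']
top [[366.9, 0.0, 251.5], [0.0, 366.9, 189.6], [0.0, 0.0, 1.0]] [[0.026, -0.999, -0.026, -0.001], [0.999, 0.025, 0.039, -0.493], [-0.039, -0.027, 0.999, -1.299], [0.0, 0.0, 0.0, 1.0]] ['img', 'mtx', 'camera_from_world']
wrist [[342.6, 0.0, 257.7], [0.0, 342.6, 195.9], [0.0, 0.0, 1.0]] [[0.381, 0.924, -0.001, -0.65], [-0.894, 0.369, -0.254, 0.031], [-0.234, 0.098, 0.967, -0.388], [0.0, 0.0, 0.0, 1.0]] ['img', 'mtx', 'camera_from_world']
```

View pics/scene0.png

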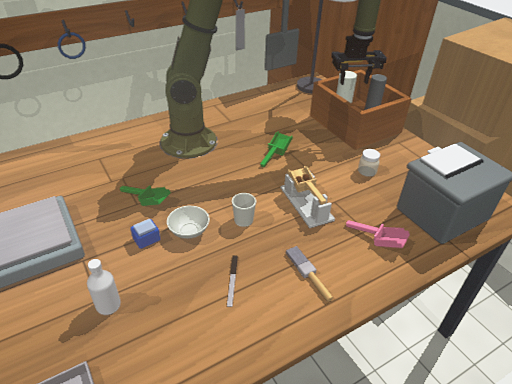

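View pics/top0.png

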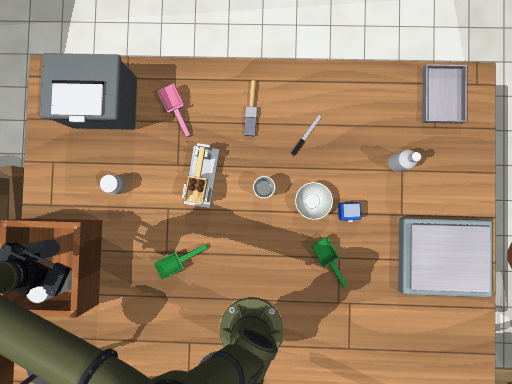

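View pics/wrist0.png

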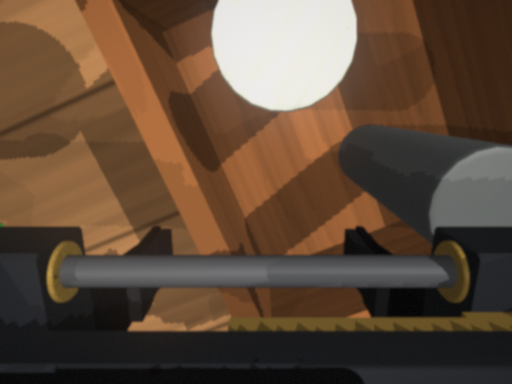

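The scene view shows the scoop in its stand at about (307,190). In the top view its handle runs from (203,150) down to the pan at (197,188), with the nose toward the robot. The bowl is at (314,201) and the cup at (264,187). The dispenser is at (350,211). The arm starts over a wooden box.

```bash
cat > h.py <<'E'
from bench import ctrl,get_image,workorder
import cv2,numpy as np
from scipy.spatial.transform import Rotation as R
def ray(d,u,v,z):
    K=d["mtx"];T=d["camera_from_world"]
    c=np.array([(u-K[0,2])/K[0,0],-(v-K[1,2])/K[1,1],-1.])
    o=-T[:3,:3].T@T[:3,3];w=T[:3,:3].T@c
    return o+w*(z-o[2])/w[2]
def proj(d,p):
    T=d["camera_from_world"];c=T[:3,:3]@np.asarray(p)+T[:3,3];K=d["mtx"]
    return np.array([K[0,0]*c[0]/-c[2]+K[0,2],K[1,1]*-c[1]/-c[2]+K[1,2]])
def crop(n,name,x0,x1,y0,y1,k):
    d=get_image(n);cv2.imwrite(f"pics/{name}.png",cv2.resize(d["img"][y0:y1,x0:x1,::-1],None,fx=k,fy=k,interpolation=cv2.INTER_CUBIC));return d
E
python3 - <<'E'
from h import *
print(R.from_rotvec(ctrl.get_state()["tool_rot"]).as_matrix().round(3))
d=crop("top","t1",160,240,130,220,6)
crop("scene","s1",260,360,140,240,6)
for n,u,v,z in(("bowlrim",314,201,.05),("cuprim",264,187,.085),("disp",350,211,.062),("tail",206,148,.093),("pan",197,188,.09),("jar",111,184,.08),("boxcorner",99,222,.1),("shampoo",415,157,.17)): print(n,ray(d,u,v,z).round(3))
E
```

```text
[[ 0.383 -0.001 -0.924]
 [ 0.924 -0.001  0.383]
 [-0.002 -1.    -0.   ]]
bowlrim [ 0.457 -0.205  0.05 ]
cuprim [ 0.499 -0.032  0.085]
disp [ 0.426 -0.325  0.062]
tail [0.625 0.167 0.093]
pan [0.49  0.193 0.09 ]
jar [0.497 0.49  0.08 ]
boxcorner [0.368 0.517 0.1  ]
shampoo [ 0.6   -0.497  0.17 ]
```

View pics/t1.png

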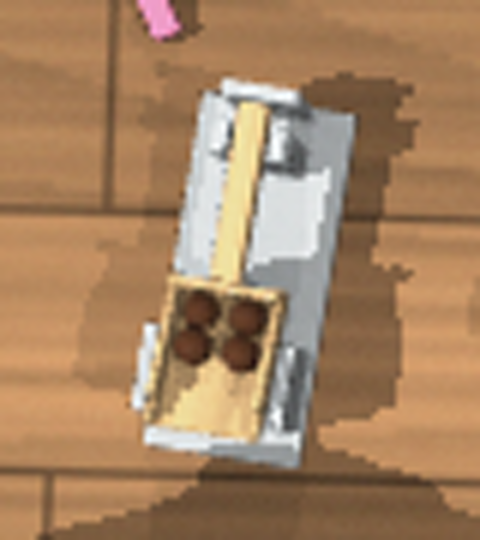

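View pics/s1.png

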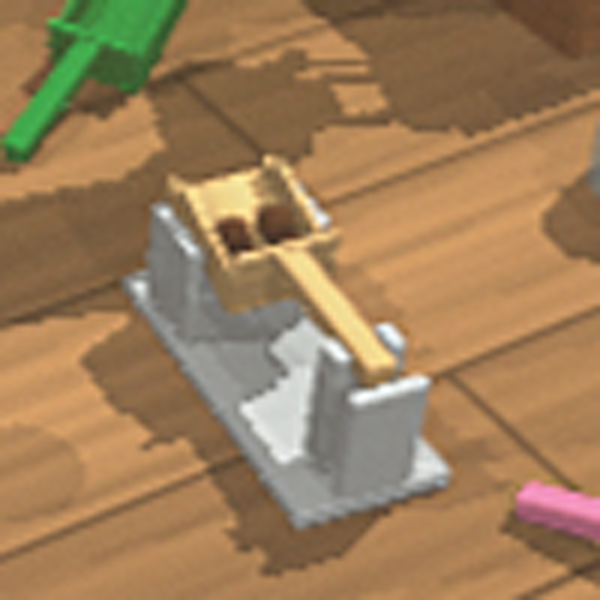

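The crops show the handle tail at crop (254,102) and the handle meeting the pan at (229,281). The four treats sit at the back wall.

```bash
python3 - <<'E'
from h import *
d=get_image("top")
f=lambda u,v,z:ray(d,160+(u+.5)/6-.5,130+(v+.5)/6-.5,z)
t=f(254,102,.093);p=f(229,281,.093)
a=(t-p)[:2];L=np.linalg.norm(a);print(t,p,L)
a/=L
# pan front corners z≈.085-.006+~.022
n=(f(146,425,.1)+f(258,440,.1))/2;b=(f(172,278,.0925)+f(284,292,.0925))/2
print("nose",n,"back",b)
a2=(t-b)[:2];a2/=np.linalg.norm(a2)
for ax in(a,a2,(t-n)[:2]/np.linalg.norm((t-n)[:2])):
  print(np.degrees(np.arctan2(ax[1],ax[0])), t[:2]-.067*ax, b[:2]+.036*ax)
# base corners of the stand at z .012
c=[f(146,440,.012),f(298,466,.012),f(204,92,.012),f(354,116,.012)]
m=((c[0]+c[1])/2,(c[2]+c[3])/2);ax=(m[1]-m[0])[:2];print(np.linalg.norm(ax));ax/=np.linalg.norm(ax)
print("stand",np.degrees(np.arctan2(ax[1],ax[0])), m[0][:2]+.135*ax)
# bowl via rim contour
im=d["img"][170:235,285:336].astype(int)
hsv=cv2.cvtColor(d["img"],cv2.COLOR_RGB2HSV)
m=((hsv[...,1]<60)&(hsv[...,2]>90)).astype(np.uint8)
n_,lab,st,ce=cv2.connectedComponentsWithStats(m)
for i in range(1,n_):
    if st[i,4]>150 and 170<ce[i,1]<230 and 240<ce[i,0]<340:
        print(st[i],ce[i],ray(d,*(st[i,:2]+st[i,2:4]/2-.5),.05))
E
```

```text
[0.62988925 0.18069775 0.093     ] [0.528938   0.19153813 0.093     ] 0.1015316069512599
nose [0.44386292 0.20266259 0.1       ] back [0.52671995 0.19214035 0.0925    ]
-6.129069547257526 [0.56327223 0.18785124] [0.56251417 0.18829668]
-6.328858634834921 [0.56329757 0.18808349] [0.56250055 0.18817189]
-6.7339546379574315 [0.56335146 0.18855412] [0.56247159 0.18791901]
0.21112514326036744
stand -7.479082312365572 [0.56599734 0.18910471]
[253 176  22  22 382] [263.54973822 186.73560209] [ 0.50267706 -0.03006833  0.05      ]
[ 295  182   38   38 1127] [313.61047028 200.46583851] [ 0.45883602 -0.20300598  0.05      ]
```

Call:
drive_tool(increments="0 -30 0 0 0;0 -30 0 0 0;0 -30 0 0 0;0 0 0 -8 0;0 0 0 -8 0;-25 0 -25 0 0;-25 0 -25 0 0;-25 0 -25 0 0;-25 0 -25 0 0;-25 0 -25 0 0;-25 0 -25 0 0;-25 0 -25 0 0;-25 0 -25 0 0;-25 0 -25 0 0;-25 0 -25 0 0;-25 0 -25 0 0;-25 0 -25 0 0;-25 0 -25 0 0;-25 0 -25 0 0;-10 0 -10 0 0")

```text
time: 2.8
position: [0.5668, 0.1997, 0.3125]
tool_rot: [-1.263, -1.122, 1.123]
ft_force: [-0.5, -0.1, 0.1]
grip_width: 0.999
```

```bash
python3 - <<'E'
from h import *
d=get_image("wrist");cv2.imwrite("pics/w1.png",d["img"][:,:,::-1])
s=ctrl.get_state();M=R.from_rotvec(s["tool_rot"]).as_matrix();print(s["time"],s["position"],s["ft_force"],M.round(3).tolist())
for x in(-121,-36,0,67):
  a=np.radians(-6.5);print(x,proj(d,[.563+x/1e3*np.cos(a),.188+x/1e3*np.sin(a),.093 if x>-100 else .079]).round(1))
w=np.array([.571,.187,.16]);print((M.T@(w-s["position"])*1e3).round(1))
E
```

```text
2.85 [0.56732485 0.19894233 0.31244745] [-0.20930728 -1.08378088  0.18392222] [[0.117, 0.001, -0.993], [0.993, -0.001, 0.117], [-0.001, -1.0, -0.001]]
-121 [245.7  53.5]
-36 [246.1 134.7]
0 [246.5 167.1]
67 [247.1 223.5]
[-11.2 152.5  -4.9]
```

View pics/w1.png

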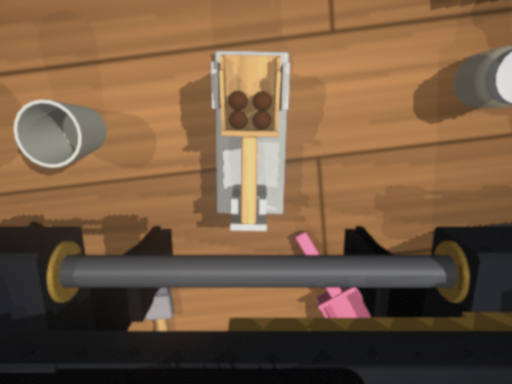

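The wrist view shows the handle vertical, at column 249.5 and rows 136 to 224. That is within about 3 px of the top-view estimate. I'll descend now.

Call:
drive_tool(increments="-9 30 -5 0 0;0 30 0 0 0;0 30 0 0 0;0 30 0 0 0;0 30 0 0 0;0 25 0 0 0;0 20 0 0 0;0 15 0 0 0;0 10 0 0 0;0 9 0 0 0;0 8 0 0 0;0 0 0 0 0;0 0 0 0 0", squeeze=20)

```text
time: 4.47
position: [0.57, 0.1926, 0.076]
tool_rot: [-1.261, -1.126, 1.124]
ft_force: [-0.4, 0.4, -0.3]
grip_width: 0.999
```

```bash
python3 - <<'E'
from h import *
d=get_image("wrist");cv2.imwrite("pics/w2.png",d["img"][:,:,::-1])
crop("scene","s2",240,380,110,240,5)
s=ctrl.get_state();print(s["time"],s["position"],s["ft_force"])
E
```

```text
4.575 [0.57009889 0.19264833 0.07611875] [-0.77327163  0.01636307 -0.16627115]
```

View pics/w2.png

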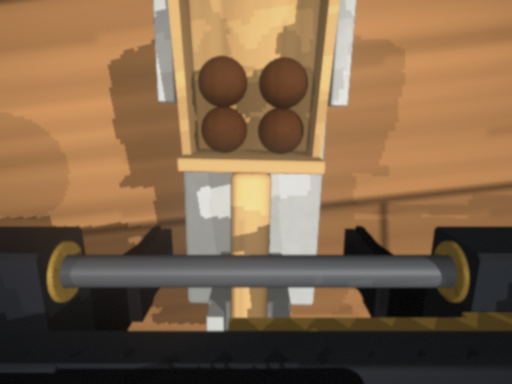

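View pics/s2.png

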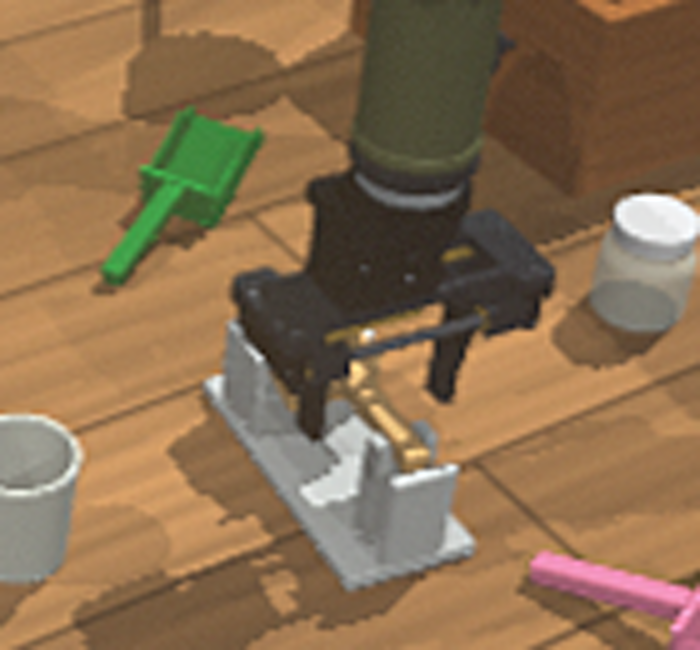

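The wrist view has the handle at column 251, between the fingers and a few px left of their centre (about 258). All four treats are in the pan. I'll shift 2 mm and close.

Call:
drive_tool(increments="-2 0 0 0 60;0 0 0 0 120;0 0 0 0 180;0 0 0 0 220;0 0 0 0 255;0 0 0 0 255;0 0 0 0 255;0 0 0 0 255", squeeze=50)

```text
time: 5.58
position: [0.5695, 0.1905, 0.0756]
tool_rot: [-1.261, -1.125, 1.125]
ft_force: [-0.3, 0.9, -0.5]
grip_width: 0.2
```

Call:
drive_tool(increments="0 -3 0 0 255;0 -6 0 0 255;0 -8 0 0 255;0 -8 0 0 255;0 -8 0 0 255;0 -8 0 0 255;0 -8 0 0 255;0 -8 0 0 255;0 -8 0 0 255;0 -8 0 0 255;0 -6 0 0 255;0 -3 0 0 255;0 0 0 0 255;0 0 0 0 255;0 0 0 0 255")

```text
time: 7.45
position: [0.5693, 0.1905, 0.1572]
tool_rot: [-1.261, -1.125, 1.126]
ft_force: [0.2, -0.8, -1.2]
grip_width: 0.202
```

```bash
python3 - <<'E'
from h import *
d=get_image("wrist");cv2.imwrite("pics/w3.png",d["img"][:,:,::-1])
crop("scene","s3",240,380,110,240,5)
s=ctrl.get_state();print(s["time"],s["position"],s["ft_force"],s["torque"],s["grip_width"])
E
```

```text
7.55 [0.56935228 0.19050151 0.15733894] [-0.28849005 -0.75185387 -1.30831072] [ 0.00173348 -0.03089044  0.03106159] 0.2087024560680574
```

View pics/w3.png

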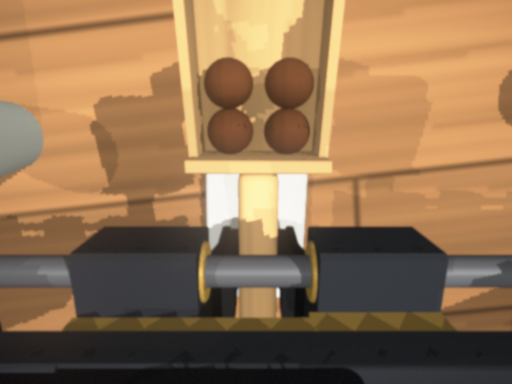

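View pics/s3.png

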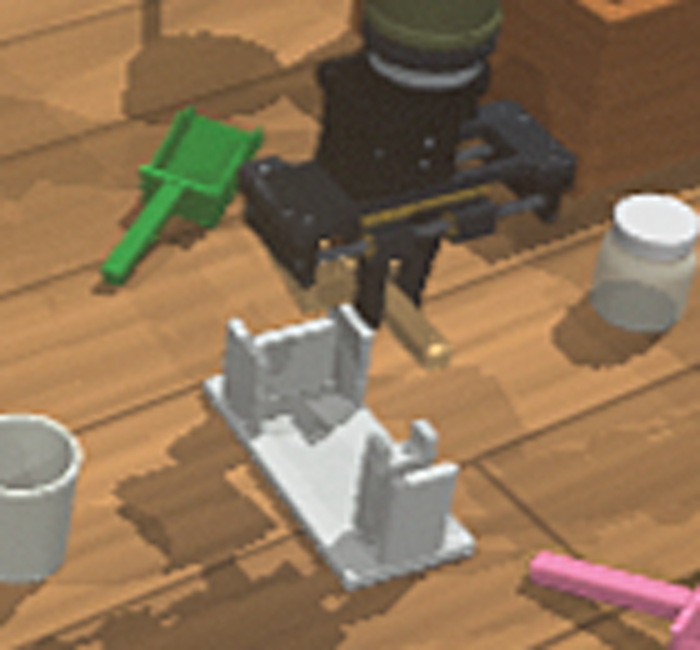

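The lift is clean. The wrist view shows the scoop level in the grip, about 258 px centred, and clear of the stand with four treats at the back wall. Next I'll carry it smoothly to the bowl.

Call:
drive_tool(increments="-3 -3 0 0 255;-7 -3 -1 0 255;-12 -3 -1 0 255;-16 -3 -2 0 255;-20 -3 -2 0 255;-22 -3 -2 0 255;-22 0 -2 0 255;-22 0 -2 0 255;-22 0 -2 0 255;-22 0 -2 0 255;-22 0 -2 0 255;-22 0 -2 0 255;-22 0 -2 0 255;-22 0 -2 0 255;-22 0 -2 0 255;-22 0 -2 0 255;-22 0 -2 0 255;-22 0 -2 0 255;-22 0 -2 0 255;-20 0 -2 0 255")

```text
time: 10.05
position: [0.5606, -0.1992, 0.1758]
tool_rot: [-1.262, -1.124, 1.124]
ft_force: [0.7, -0.2, -0.1]
grip_width: 0.199
```

Call:
drive_tool(increments="-17 0 -2 0 255;-12 0 -2 0 255;-7 0 -1 0 255;-4 0 0 0 255;0 0 0 0 255;0 0 0 0 255")

```text
time: 10.8
position: [0.5621, -0.2366, 0.1755]
tool_rot: [-1.26, -1.126, 1.125]
ft_force: [-0.2, 0.4, -1.7]
grip_width: 0.203
```

```bash
python3 - <<'E'
from h import *
d=get_image("wrist");cv2.imwrite("pics/w4.png",d["img"][:,:,::-1])
crop("scene","s4",120,280,120,270,4)
t=crop("top","t4",240,380,120,250,5)
s=ctrl.get_state();print(s["time"],s["position"],s["ft_force"],s["torque"],s["grip_width"])
E
```

```text
10.95 [ 0.56207884 -0.23684506  0.17558285] [-0.37682085  0.37549633 -1.23531357] [ 0.00803484 -0.04297541 -0.00982575] 0.19810669852020993
```

View pics/w4.png

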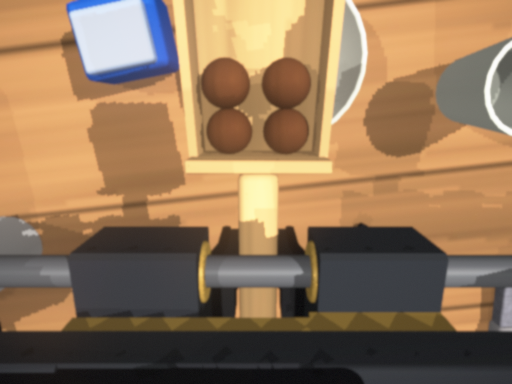

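View pics/s4.png

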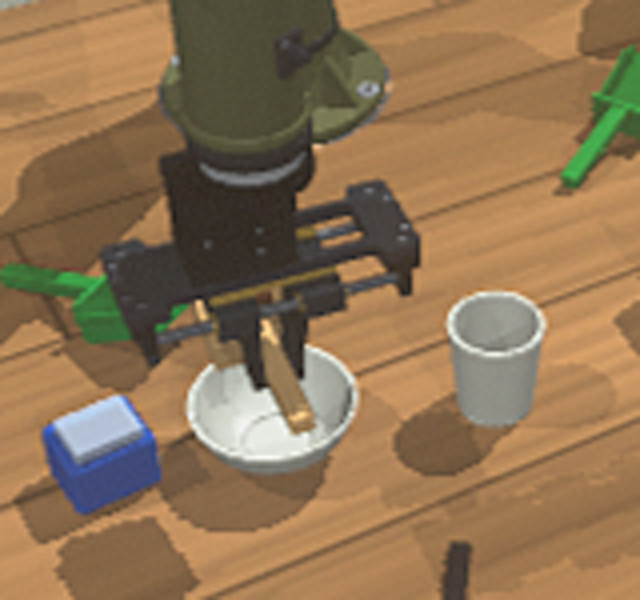

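View pics/t4.png

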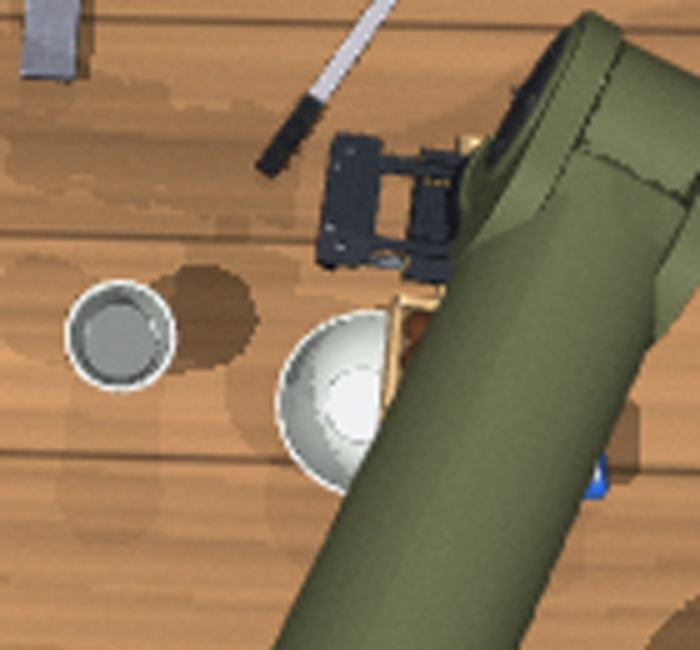

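The sum of my rows overshot by about 22 mm sideways: the wrist view shows the bowl peeking out right of the pan. I'll correct that, then loosen the grip in steps so the scoop pivots nose-down under its own weight, since the interface has no tilt command.

Call:
drive_tool(increments="3 0 0 0 255;6 0 0 0 255;7 0 0 0 255;5 0 0 0 255;1 0 0 0 255;0 0 0 0 255;0 0 0 0 255")

```text
time: 11.82
position: [0.5643, -0.2159, 0.1756]
tool_rot: [-1.261, -1.125, 1.125]
ft_force: [0.0, 0.2, -0.2]
grip_width: 0.202
```

```bash
python3 - <<'E'
from h import *
s=ctrl.get_state();print(s["time"],s["position"])
d=get_image("scene")
# scene-based bowl check
hsv=cv2.cvtColor(d["img"],cv2.COLOR_RGB2HSV)
m=((hsv[...,1]<50)&(hsv[...,2]>100)).astype(np.uint8)
n_,lab,st,ce=cv2.connectedComponentsWithStats(m)
for i in range(1,n_):
    if st[i,4]>80 and 150<ce[i,0]<230 and 190<ce[i,1]<250: print(st[i],ce[i])
print("rim pts predicted", [proj(d,[.459+.065*np.cos(t),-.203+.065*np.sin(t),.05]).round(0).tolist() for t in np.arange(0,6.28,.52)])
E
```

```text
11.825 [ 0.56433537 -0.21586135  0.17559006]
[167 208  43  30 846] [185.48699764 223.28723404]
rim pts predicted [[197.0, 232.0], [206.0, 227.0], [210.0, 219.0], [208.0, 212.0], [201.0, 207.0], [191.0, 205.0], [180.0, 206.0], [172.0, 211.0], [167.0, 219.0], [168.0, 226.0], [175.0, 232.0], [185.0, 235.0], [197.0, 233.0]]
```

Call:
drive_tool(increments="0 0 0 0 255;0 0 0 0 255", squeeze=15)

```text
time: 12.12
position: [0.5644, -0.2156, 0.1756]
tool_rot: [-1.261, -1.125, 1.125]
ft_force: [-1.2, -0.7, -1.0]
grip_width: 0.204
```

```bash
python3 - <<'E'
from h import *
d=get_image("wrist");cv2.imwrite("pics/w5.png",d["img"][:,:,::-1])
s=ctrl.get_state();print(s["time"],s["position"],s["grip_width"])
E
```

```text
12.175 [ 0.56438889 -0.21558433  0.17552842] 0.2074589853125642
```

View pics/w5.png

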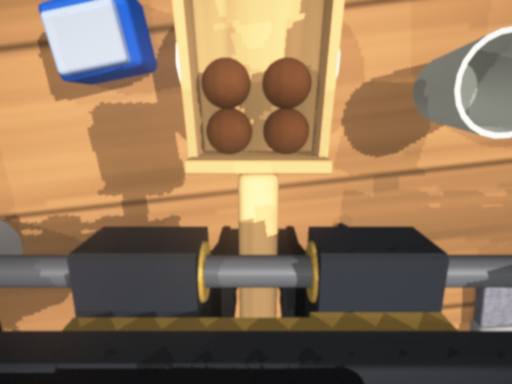

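The bowl agrees in both views, and its rim peeks out evenly on both sides of the pan. No pivoting yet at 15 N, so I'll step the grip down.

Call:
drive_tool(increments="0 0 0 0 255;0 0 0 0 255", squeeze=8)

```text
time: 12.42
position: [0.5644, -0.2155, 0.1756]
tool_rot: [-1.261, -1.125, 1.125]
ft_force: [-0.3, 0.0, -1.3]
grip_width: 0.208
```

```bash
python3 - <<'E'
from h import *
d=get_image("wrist");cv2.imwrite("pics/w6.png",d["img"][:,:,::-1])
s=ctrl.get_state();print(s["time"],s["position"],s["grip_width"])
E
```

```text
12.475 [ 0.56442366 -0.21551385  0.17554655] 0.2087355218909822
```

View pics/w6.png

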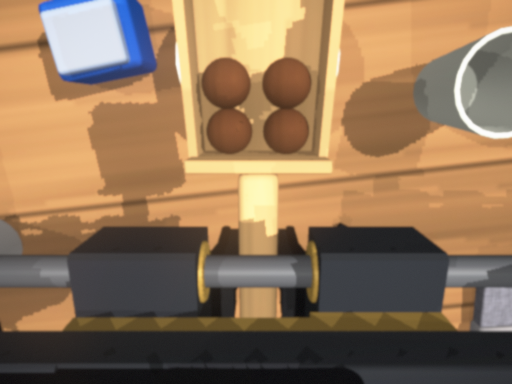

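Still level at 8 N. Trying 5 N.

Call:
drive_tool(increments="0 0 0 0 255;0 0 0 0 255", squeeze=5)

```text
time: 12.72
position: [0.5644, -0.2155, 0.1756]
tool_rot: [-1.261, -1.125, 1.125]
ft_force: [0.2, 0.1, -0.5]
grip_width: 0.209
```

```bash
python3 - <<'E'
from h import *
d=get_image("wrist");cv2.imwrite("pics/w7.png",d["img"][:,:,::-1])
s=ctrl.get_state();print(s["time"],s["position"],s["grip_width"])
E
```

```text
12.775 [ 0.56444265 -0.21548297  0.17554974] 0.20973750481630102
```

View pics/w7.png

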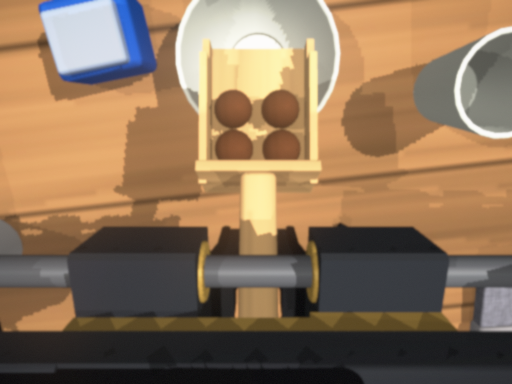

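It is pivoting smoothly. The nose is now inside the bowl's outline at about (258,45), and the treats are starting to roll. I'll let it go briefly longer, then clamp.

Call:
drive_tool(increments="0 0 0 0 255", squeeze=5)

```text
time: 12.9
position: [0.5645, -0.2155, 0.1756]
tool_rot: [-1.261, -1.125, 1.125]
ft_force: [0.5, -0.0, -1.8]
grip_width: 0.206
```

Call:
drive_tool(increments="0 0 0 0 255;0 0 0 0 255;0 0 0 0 255;0 0 0 0 255;0 0 0 0 255;0 0 0 0 255", squeeze=40)

```text
time: 13.65
position: [0.5644, -0.2155, 0.1755]
tool_rot: [-1.261, -1.125, 1.125]
ft_force: [0.1, -0.2, -0.3]
grip_width: 0.202
```

```bash
python3 - <<'E'
from h import *
d=get_image("wrist");cv2.imwrite("pics/w8.png",d["img"][:,:,::-1])
crop("scene","s8",120,280,120,270,4)
s=ctrl.get_state();print(s["time"],s["position"],s["grip_width"],s["ft_force"])
E
```

```text
13.75 [ 0.56445129 -0.2154821   0.17557227] 0.20036086227829628 [ 0.83517528 -0.08567903 -1.09694461]
```

View pics/w8.png

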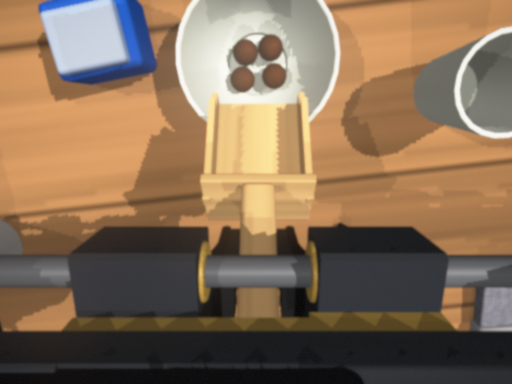

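View pics/s8.png

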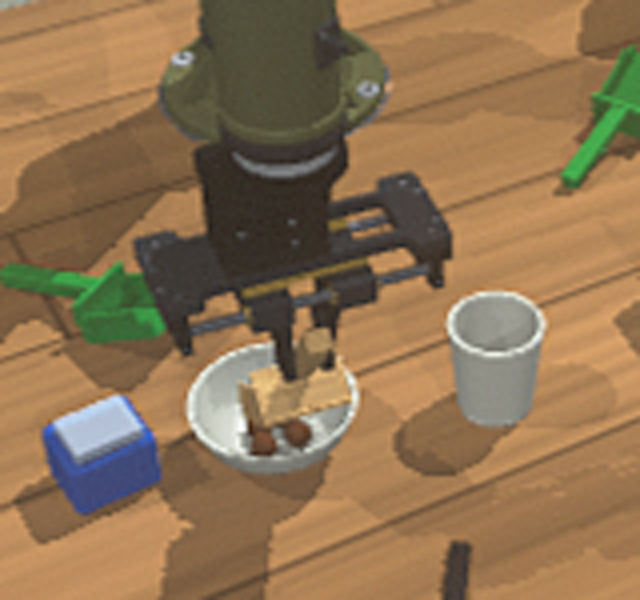

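All four treats lie in the bowl, at about (245,50), (270,46), (242,78) and (275,76) in the wrist view. The nose edge is at row 104. I'll work out the tilt and nose position.

```bash
python3 - <<'E'
from h import *
d=get_image("wrist");s=ctrl.get_state()
M=R.from_rotvec(s["tool_rot"]).as_matrix();P=s["position"]+[0,0,.0095];f=-M[:,2]  # tail direction
px=.007
for a in range(30,75,5):
    r=np.radians(a);X=f*np.cos(r)+np.array([0,0,np.sin(r)]);Z=-f*np.sin(r)+np.array([0,0,np.cos(r)])
    g=lambda x,z:P+X*(x-px)+Z*z
    n=g(-.121,-.006);print(a,"nose",proj(d,n).round(0),"wall top front",proj(d,g(-.121,.016)).round(0),"back top",proj(d,g(-.036,.0075)).round(0),n.round(3),"r",np.linalg.norm(n[:2]-[.459,-.203]).round(3))
E
```

```text
30 nose [257.  38.] wall top front [257.   9.] back top [257. 165.] [ 0.457 -0.203  0.116] r 0.002
35 nose [257.  52.] wall top front [257.  24.] back top [257. 167.] [ 0.464 -0.204  0.107] r 0.005
40 nose [257.  66.] wall top front [257.  38.] back top [257. 169.] [ 0.471 -0.205  0.098] r 0.012
45 nose [257.  80.] wall top front [257.  52.] back top [257. 172.] [ 0.479 -0.206  0.09 ] r 0.02
50 nose [257.  93.] wall top front [257.  66.] back top [257. 175.] [ 0.487 -0.207  0.083] r 0.029
55 nose [257. 107.] wall top front [257.  80.] back top [257. 179.] [ 0.496 -0.208  0.077] r 0.038
60 nose [257. 120.] wall top front [257.  93.] back top [257. 183.] [ 0.506 -0.209  0.071] r 0.047
65 nose [257. 133.] wall top front [257. 107.] back top [257. 187.] [ 0.516 -0.21   0.067] r 0.058
70 nose [257. 146.] wall top front [257. 120.] back top [257. 192.] [ 0.527 -0.211  0.063] r 0.068
```

The tilt is about 55°, with the nose at z ≈ 0.077, 40 mm from the bowl axis. I'll raise it 30 mm and move 20 mm toward the axis for margin.

Call:
drive_tool(increments="0 -4 0 0 255;0 -8 0 0 255;0 -10 3 0 255;0 -8 6 0 255;0 0 6 0 255;0 0 4 0 255;0 0 1 0 255;0 0 0 0 255;0 0 0 0 255;0 0 0 0 255;0 0 0 0 255;0 0 0 0 255;0 0 0 0 255")

```text
time: 15.42
position: [0.5445, -0.2132, 0.2056]
tool_rot: [-1.261, -1.125, 1.125]
ft_force: [0.3, -0.7, -0.4]
grip_width: 0.201
```

```bash
python3 - <<'E'
from h import *
d=get_image("wrist");cv2.imwrite("pics/w9.png",d["img"][:,:,::-1])
crop("scene","s9",80,330,100,300,3)
s=ctrl.get_state();print(s["time"],s["position"],s["grip_width"],s["ft_force"],abs(s["qd"]).max())
M=R.from_rotvec(s["tool_rot"]).as_matrix();P=s["position"]+[0,0,.0095];f=-M[:,2]
for a in(45,50,55,60):
    r=np.radians(a);X=f*np.cos(r)+np.array([0,0,np.sin(r)]);Z=-f*np.sin(r)+np.array([0,0,np.cos(r)])
    n=P+X*-.128+Z*-.006;print(a,proj(d,n).round(0),n.round(3),np.linalg.norm(n[:2]-[.459,-.203]).round(3))
E
```

```text
15.525 [ 0.5445469  -0.21323163  0.20556583] 0.2015951459474697 [-0.35752195  0.18369934 -0.22542199] 0.003101593206132314
45 [257.  80.] [ 0.459 -0.203  0.12 ] 0.0
50 [257.  93.] [ 0.467 -0.204  0.113] 0.008
55 [257. 107.] [ 0.476 -0.205  0.107] 0.018
60 [257. 120.] [ 0.486 -0.207  0.101] 0.027
```

View pics/w9.png

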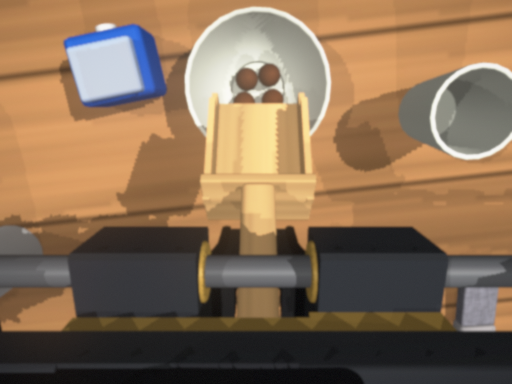

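View pics/s9.png

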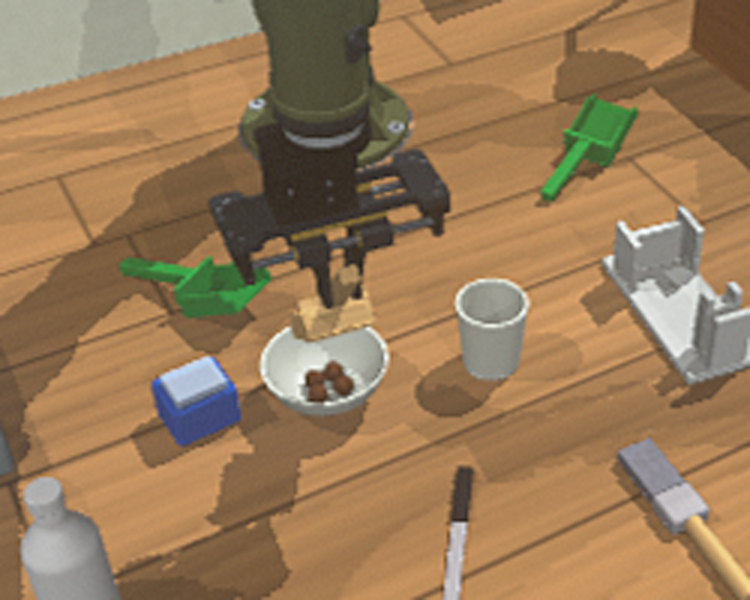

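The scene view shows four treats at rest in the bowl at crop (330,380). The scoop is held nose-down above the rim and everything else is in place. Handing in.

```bash
python3 -c "
from bench import workorder
print(workorder.close_job())"
```

```text
the job is handed in; nothing more can be done
None
```

I lifted the scoop level out of the stand with all four treats in its pan, carried it to the bowl, and tipped it so all four dropped in. The job is handed in at about 15.5 s on the robot's clock.

The interface has no tilt command, so I tipped the scoop by easing the grip to 5 N. It pivoted nose-down under its own weight, and I then clamped it again at 40 N.

**Last checks** (both final camera views):
- **Treats and bowl:** all four treats are in the bowl. I saw no shift of the bowl or the bystanders in view; the jar was out of the final pictures.
- **Scoop:** the handle is about 55° nose-down. The nose is about 105 mm above the counter and 20 mm from the bowl's axis, and the scoop touches neither the bowl nor the stand.
- **Arm:** at rest with the scoop gripped.

**What went off plan:** I overshot the carry by about 22 mm sideways and corrected it before tipping. The tilt comes from matching one camera view: the nose's front edge gave about 54°, while the side walls suggested nearer 60°. Either is well past the required 30°. No check failed.

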